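# Tidy the setter's bench and hold the ring vice open

## Robot

A 7-joint arm with a two-finger parallel gripper is mounted at the origin on the work surface. World frame = base frame: x ahead of the robot, y to its left, z up, the work surface at z = 0. Lengths are in m, angles in rad, forces in N, time in s.
With the tool pointing down it reaches from about 0.425 to 0.925 m from the base axis. Payload 6.8 kg.
Tool frame: the origin (TCP) lies midway between the tips of the shut fingers; the grasp point (between the pads) lies 19 mm behind it; z points along the fingers, y is the direction in which the jaws open and shut (so a half turn about z gives the same grasp; the last joint's range is limited). The gripper opens to 85 mm and grips with 20 to 120 N. Pads are 22 mm wide; open, the fingers measure 114 mm over their backs; the gripper's body (76 mm by 85 mm) begins 54 mm behind the grasp point. The pads swing forward as they close: fully open they stand 13 mm farther back than shut.
Start: joints at [-1.266, 0.477, 0.022, 1.555, -0.011, 1.109, -0.083], TCP at [0.271, 0.618, 0.208] pointing down, gripper open.
Joint ranges: [-2.96, 2.96], [-0.34, 2.1], [-1.41, 1.46], [0.24, 2.44], [-1.37, 4.51], [0.17, 1.92], [-2.96, 2.96]. Speed limits (rad/s): [2.39, 2.39, 3.14, 3.14, 3.14, 3.14, 3.14].

## Interface

Orientations are given as a unit quaternion [w, x, y, z].
In Python, from station import readout, eyes, ticket gives the robot as it stands. The module is installed in compiled form; this text tells all that it offers.
- The arm moves only by the shell command python3 -m crank 'ROWS' [FORCE]. ROWS is JSON, a list of rows, each an object of numbers: "jaw": the opening in per cent of the stroke, from 0 (shut) to 100 (fully open); "x", "y", "z": the shift along the tool's x, y, z in mm; "ax", "ay", "az": the turn, a rotation vector about the tool's x, y, z in degrees. In form: [{"jaw": .., "x": .., "y": .., "z": .., "ax": .., "ay": .., "az": ..}, ...]. A call has 1 to 12 rows; each row shifts and turns the commanded pose from where the row before left it, along the tool's axes as they then stand; what a row does not reach is not made up. A row lasts 1/8 s, in which the tool goes at most 62.5 mm and 10.7 degrees, less where a joint would pass 70% of its speed; a pose out of reach is approached as far as the arm can. A call with a gripper value outside its range is refused whole. The fingers move at their own pace and stop on an object; FORCE is the grip in N (left out, the last holds). Time passes only in rows, so rows that do not move let the fingers close. It gives the time, the measured TCP pose, the force and the opening at its end, in the units of the state.
- readout.get_obs(): the state, without advancing time (a new reading comes with each control period).
- eyes.read_camera(name): name is "scene" or "top"; returns (picture, depth): 420x560x3 uint8, red, green, blue; 420x560 float32, m along the optical axis (not along the pixel's ray), 0 where there is no reading.
- eyes.calibration(name): a dict with "fx", "fy", "cx", "cy" (pixels), "R" (3x3) and "t" (3): a world point X has camera coordinates R X + t. Camera axes: x right, y down, z forward; pixel columns grow to the right and rows downward; lengths in m; the calibration is good to about 2 mm. A picture is of the moment at which its call begins. calibration takes no time and is no camera call.
- ticket.hand_in(): hands the job in, once; it reports no verdict.
The state is a dict: "t": time; "q": joint angles; "joint_vel": joint speeds; "joint_torque": joint torques, N m; "eef_pos": TCP position; "tool_rot": TCP orientation; "contact_force": force on the tool from outside, world axes, zero at the start; "torque": the same for the moment, N m; "gripper_width": opening from 0.0 (shut) to 1.0 (fully open).
Only numpy, scipy, OpenCV 4.12 (cv2) and the standard library are available. Lean on these libraries where they do the work, as an engineer would, in place of code of your own. Each camera call takes 0.05 s, during which the arm holds its last target. There are 200 camera calls.

## Task

Clear the bench in front of the ring vice by sorting the things lying there: the wooden-handled graver into the wooden tray and both brass collets into the blue tray. Only then pull the vice's spring-loaded jaw by its black handle towards the robot until its yellow pointer stands level with the red mark, and hold it there for the setter: finish with the gripper still holding the jaw at the mark, because it springs shut when let go. Leave the jar and the sharpening stone where they are.

Things in the scene. Friction and masses are not known exactly. Their poses are not given: they have to be found in the camera images.
- wood_tray: wooden open tray, fixed to the bench, 170 (x) x 130 (y) x 30 mm high, walls and floor 5 mm; origin at the centre of its underside, on the bench top; for the graver. It may stand left or right of the robot.
- blue_tray: blue open tray, fixed to the bench, same size and origin as the wooden tray; for the collets. It may stand left or right.
- graver: graver lying flat on the bench, 120 mm long along its x: square dark wooden handle 60 long, 18 wide (y) and 18 mm high, with a 26 mm wide butt at the -x end and a thin steel blade towards +x (tip 78 mm from the origin); origin under the middle of the handle, at bench height (grip there, across y). 60 g nominal
- collet1: solid brass collet standing upright, round, 36 mm tall: 30 mm in diameter up to 22 mm height, 22 mm in diameter above 25 mm; origin at the centre of its underside. 150 g nominal
- collet2: solid brass collet standing upright, round, 36 mm tall: 30 mm in diameter up to 22 mm height, 22 mm in diameter above 25 mm; origin at the centre of its underside. 150 g nominal
- vise: the ring vice, fixed to the bench, base 240 (x) x 160 mm, parts up to 50 mm high except the handle; origin on the bench top near the middle of its base. Its -x axis is the direction in which the jaw is pulled (roughly towards the robot); its +y side carries an aluminium scale bar, top 46 mm high
- jaw (a joint): how far the spring jaw is pulled out, m: 0 closed, grows towards the vice's -x, hard stop at 0.075. The spring pulls it shut with about 4 N at 0 and 140 N/m more as it opens (8 to 13 N at the mark); let go, it snaps shut
- handle (a point): a point on the vertical middle line of the black handle, 80 mm above the bench. The handle is an upright slab on top of the steel jaw block: 16 mm along the vice's x, 44 mm along its y, from 50 to 102 mm above the bench; it moves with the jaw
- pointer (a point): tip of the yellow pointer on the jaw, over the inner edge of the scale bar, 48 mm high; same vice x as the middle of the handle; moves with the jaw
- mark: red mark, fixed on the scale bar: a strip 4 mm along the vice's x, 18 mm across, 6 mm high; origin at the middle of its underside, axes as the vice's. It stands where the jaw is pulled out 30 to 60 mm; the pointer is level with it when both have the same x along the vice
- jar: amber glass jar, 48 mm in diameter, 60 mm tall; origin under its centre; leave alone
- stone: green sharpening stone, 60 x 90 x 22 mm; origin under its centre; leave alone

How it is judged:
On the way, in this order (a step that is already met when the one before it is completed fails the run):
1. the graver lies in the wooden tray and both collets in the blue tray, at rest, the jaw still shut (pulled out less than 10 mm) (x of graver in the frame of wood_tray between -0.08 and 0.08 m and y of graver in the frame of wood_tray between -0.06 and 0.06 m and z of graver in the frame of wood_tray between -0.003 and 0.032 m and linear speed of each of graver, collet1, collet2 below 0.03 m/s and x of collet1 in the frame of blue_tray between -0.08 and 0.08 m and y of collet1 in the frame of blue_tray between -0.06 and 0.06 m and z of collet1 in the frame of blue_tray between -0.003 and 0.032 m and x of collet2 in the frame of blue_tray between -0.08 and 0.08 m and y of collet2 in the frame of blue_tray between -0.06 and 0.06 m and z of collet2 in the frame of blue_tray between -0.003 and 0.032 m and value of joint jaw below 0.01 m), for 0.2 s.
2. the jaw is pulled out to the mark and held there by the fingers (x of pointer in the frame of mark between -0.005 and 0.005 m and velocity of joint jaw between -0.01 and 0.01 m/s and contact force between the fingers and jaw above 2 N), for 0.5 s.
At the end, for the whole second after the job is handed in: Graver in the wooden tray and collets in the blue one (origin between the walls, under 32 mm above the tray's underside), at rest; pointer within 5 mm of the mark along the vice, jaw still, and fingers pressing on the jaw with over 2 N, holding it against its spring (all of step 2 and x of graver in the frame of wood_tray between -0.08 and 0.08 m and y of graver in the frame of wood_tray between -0.06 and 0.06 m and z of graver in the frame of wood_tray between -0.003 and 0.032 m and linear speed of each of graver, collet1, collet2 below 0.03 m/s and x of collet1 in the frame of blue_tray between -0.08 and 0.08 m and y of collet1 in the frame of blue_tray between -0.06 and 0.06 m and z of collet1 in the frame of blue_tray between -0.003 and 0.032 m and x of collet2 in the frame of blue_tray between -0.08 and 0.08 m and y of collet2 in the frame of blue_tray between -0.06 and 0.06 m and z of collet2 in the frame of blue_tray between -0.003 and 0.032 m); the arm keeps its last pose, push and grip.
It fails at once if the jar or the stone is moved more than 30 mm (distance of any of jar, stone from where it was at the start of the episode above 0.03 m).
It also fails if it takes over 69 s, if anything falls off the work surface, if the arm or the gripper's body presses on something with over 40 N, if the wrist force passes 120 N, or if a joint passes its speed limit or range.

## Working session

There is one attempt and no reset: what is moved stays moved. The work goes in short steps, Python scripts to look and compute and a shell command to move; the robot and the scene stay as the last step left them, time stands still between calls to the robot, and variables do not carry over. Pictures are saved under pics/ and viewed, about 8 in all and at most 12, crops included, and the job is handed in when it is done.

```bash
mkdir -p pics
python3 - <<'E'
from station import readout, eyes
import cv2,numpy as np
o=readout.get_obs(); print({k:np.round(v,3).tolist() for k,v in o.items()})
for n in("scene","top"):
    p,d=eyes.read_camera(n); np.savez(f"pics/{n}0.npz",p=p,d=d)
    c=eyes.calibration(n); print(n,{k:np.round(v,3).tolist() for k,v in c.items()})
    cv2.imwrite(f"pics/{n}0.png",cv2.resize(p[:,:,::-1],(800,600),interpolation=cv2.INTER_CUBIC))
E
```

```text
{'t': 0.0, 'q': [-1.266, 0.478, 0.022, 1.556, -0.012, 1.109, -0.083], 'joint_vel': [0.002, -0.001, 0.001, 0.002, -0.001, -0.0, 0.003], 'joint_torque': [0.0, -59.645, 1.608, -28.12, 0.013, 0.009, 0.0], 'eef_pos': [0.271, 0.618, 0.207], 'tool_rot': [-0.0, 0.205, 0.979, -0.001], 'contact_force': [0.595, -0.122, -1.25], 'torque': [0.059, 0.001, -0.013], 'gripper_width': 0.999}
scene {'fx': 442.434, 'fy': 442.434, 'cx': 279.521, 'cy': 205.989, 'R': [[0.032, 0.999, 0.012], [0.634, -0.011, -0.774], [-0.773, 0.032, -0.634]], 't': [-0.005, -0.324, 1.55]}
top {'fx': 517.055, 'fy': 517.055, 'cx': 278.348, 'cy': 206.19, 'R': [[0.011, -1.0, -0.029], [-0.995, -0.008, -0.104], [0.104, 0.03, -0.994]], 't': [0.009, 0.596, 1.102]}
```

View pics/top0.png

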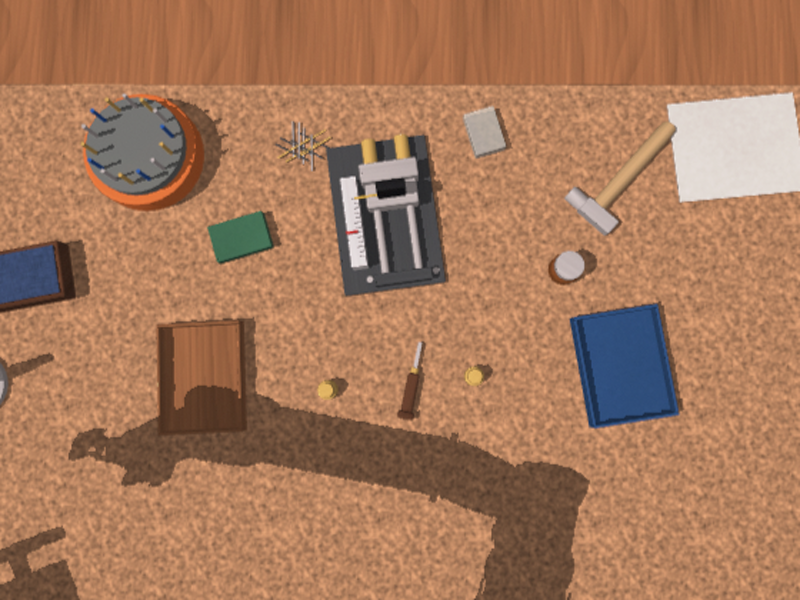

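View pics/scene0.png

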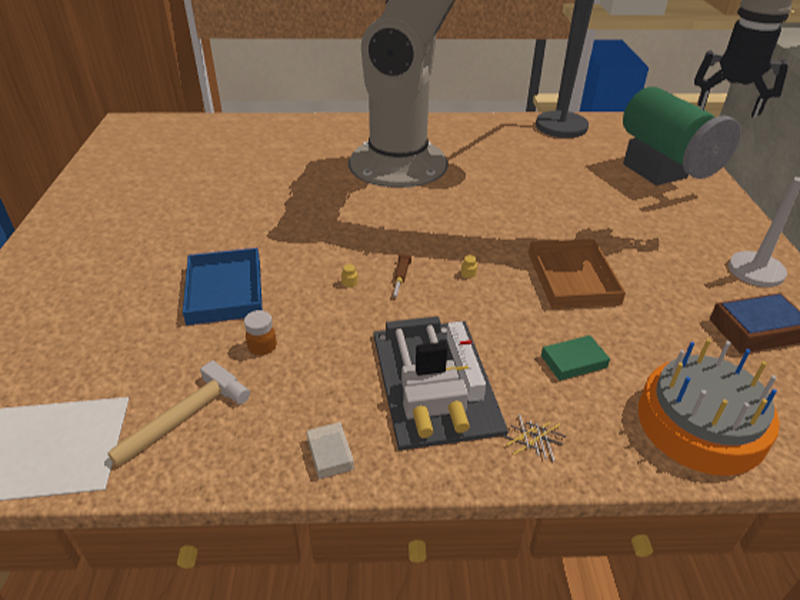

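The top view shows (800x600 px) collets at (326,390) and (474,376), the graver with its handle at (411,390) and tip at (420,343), the wooden tray at (202,376) on the robot's left and the blue tray at (625,365) on its right. The jaw handle is at (391,188), the pointer tip near (356,197) and the red mark at (352,233). The scene view shows the same things: collets (469,266) and (349,275), graver (403,266), mark (465,342).

```bash
cat > h.py <<'E'
import numpy as np,cv2
from station import eyes,readout
C={n:eyes.calibration(n) for n in("scene","top")}
def P(n):
    c=C[n];K=np.array([[c["fx"],0,c["cx"]],[0,c["fy"],c["cy"]],[0,0,1]])
    return K@np.c_[np.array(c["R"]),np.array(c["t"])]
def proj(n,X): 
    v=P(n)@np.r_[X,1]; return v[:2]/v[2]
def tri(a,b):  # top px, scene px (native)
    v=cv2.triangulatePoints(P("top"),P("scene"),np.array(a,float).reshape(2,1),np.array(b,float).reshape(2,1))[:,0]
    X=v[:3]/v[3]; return X,np.linalg.norm(proj("top",X)-a)
def deproj(n,u,v,d):
    c=C[n]; R=np.array(c["R"]);z=np.asarray(d,float)
    cam=np.stack([(u-c["cx"])/c["fx"]*z,(v-c["cy"])/c["fy"]*z,z],-1)
    return (cam-np.array(c["t"]))@R
def cloud(n,d):
    v,u=np.mgrid[:d.shape[0],:d.shape[1]]; return deproj(n,u,v,d)
E
python3 - <<'E'
from h import *
s=1/1.42857
T={n:np.load(f"pics/{n}0.npz") for n in C}
cl={n:cloud(n,T[n]["d"]) for n in C}
names=dict(colA=((326,390),(469,266)),colB=((474,376),(349,275)),tip=((420,343),(396,296)),hand=((411,390),(403,266)),butt=((407,413),(405,256)),
 mark=((352,233),(465,342)),ptr=((356,197),(468,367)),handle=((391,188),(431,359)),wood=((202,376),(576,272)),blue=((625,365),(222,285)))
for k,(a,b) in names.items():
    a=np.array(a)*s;b=np.array(b)*s
    X,e=tri(a,b);i=a.round().astype(int);j=b.round().astype(int)
    print(k,"tri",X.round(3),"err",e.round(1),"topD",cl["top"][i[1],i[0]].round(3),"scD",cl["scene"][j[1],j[0]].round(3))
# objects via depth blobs in the top view and scene view
for n in C:
    c=cl[n]
    for k,(x0,x1,y0,y1) in dict(A=(.4,.52,.08,.18),B=(.4,.52,-.16,-.07),G=(.38,.58,-.07,.07)).items():
        m=(c[...,2]>.006)&(c[...,2]<.06)&(c[...,0]>x0)&(c[...,0]<x1)&(c[...,1]>y0)&(c[...,1]<y1)&(T[n]["d"]>0)
        p=c[m]; 
        if len(p): print(n,k,len(p),"mid",((p.min(0)+p.max(0))/2).round(3),"min",p.min(0).round(3),"max",p.max(0).round(3),"ctr",p.mean(0).round(3))
        if k=="G" and len(p)>3:
            r=cv2.minAreaRect(p[:,:2].astype(np.float32)*1000);print(r)
            w=p[:,:2]-p[:,:2].mean(0);print("pca",np.linalg.svd(w,full_matrices=0)[2][0])
E
```

```text
colA tri [0.449 0.123 0.017] err 0.2 topD [0.45  0.122 0.035] scD [0.46  0.12  0.026]
colB tri [ 0.473 -0.103  0.017] err 0.0 topD [ 0.474 -0.102  0.036] scD [ 0.486 -0.104  0.025]
tip tri [ 0.523 -0.019  0.006] err 0.5 topD [ 0.523 -0.02   0.009] scD [ 0.527 -0.018  0.01 ]
hand tri [ 0.451 -0.005  0.02 ] err 0.9 topD [ 0.451 -0.008  0.018] scD [ 0.448 -0.003  0.018]
butt tri [0.416 0.    0.018] err 0.7 topD [ 0.479 -0.019  1.157] scD [0.42  0.004 0.021]
mark tri [0.688 0.085 0.047] err 0.1 topD [0.688 0.085 0.051] scD [0.69  0.086 0.05 ]
ptr tri [0.744 0.081 0.049] err 0.8 topD [0.744 0.08  0.049] scD [0.743 0.085 0.047]
handle tri [0.752 0.026 0.075] err 0.3 topD [0.745 0.023 0.099] scD [0.762 0.026 0.086]
wood tri [0.469 0.319 0.015] err 1.0 topD [0.469 0.321 0.004] scD [0.459 0.326 0.009]
blue tri [ 0.493 -0.334  0.012] err 0.0 topD [ 0.492 -0.337  0.005] scD [ 0.487 -0.337  0.006]
scene A 134 mid [0.454 0.121 0.023] min [0.439 0.107 0.007] max [0.468 0.135 0.04 ] ctr [0.458 0.12  0.025]
scene B 145 mid [ 0.477 -0.103  0.024] min [ 0.461 -0.118  0.006] max [ 0.492 -0.089  0.041] ctr [ 0.481 -0.103  0.025]
scene G 181 mid [ 0.467 -0.019  0.015] min [ 0.408 -0.051  0.007] max [0.527 0.013 0.023] ctr [ 0.458 -0.006  0.017]
((465.4007873535156, -5.5203857421875), (107.88180541992188, 68.07247924804688), 18.760025024414062)
pca [ 0.97969324 -0.20050223]
top A 149 mid [0.441 0.122 0.023] min [0.419 0.107 0.006] max [0.463 0.137 0.04 ] ctr [0.45  0.12  0.028]
top B 155 mid [ 0.445 -0.103  0.022] min [ 0.404 -0.118  0.006] max [ 0.487 -0.088  0.039] ctr [ 0.473 -0.102  0.028]
top G 353 mid [0.458 0.001 0.014] min [ 0.393 -0.054  0.006] max [0.523 0.056 0.021] ctr [ 0.452 -0.006  0.015]
((450.5821228027344, -5.083553314208984), (49.13466262817383, 159.898193359375), 60.48447799682617)
pca [-0.97680687  0.21412226]
```

Run:
```python
import numpy as np,cv2
p=np.load("pics/top0.npz")["p"][85:215,220:320]
q=np.load("pics/scene0.npz")["p"][215:320,255:360]
f=lambda a:cv2.resize(a[:,:,::-1],None,fx=4,fy=4,interpolation=cv2.INTER_CUBIC)
a,b=f(p),f(q);H=max(a.shape[0],b.shape[0])
pad=lambda a:np.pad(a,((0,H-a.shape[0]),(0,0),(0,0)))
im=np.hstack([pad(a)[:,:390],pad(b)[:,:410]])
cv2.imwrite("pics/vise.png",im);print(im.shape)
```

```text
(520, 800, 3)
```

View pics/vise.png

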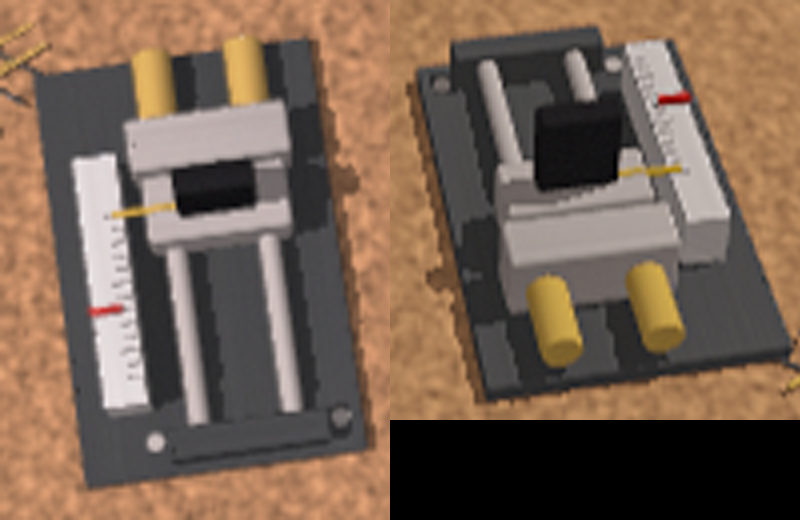

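The enlarged crops show the mark at top (106,311) / scene (673,99) and the pointer tip at top (112,215) / scene (682,169). The base edge gives a vice yaw near 6.6°. Heights agree with the text.

```bash
cat >> h.py <<'E'
from scipy.spatial.transform import Rotation as Ro
def pose():
    o=readout.get_obs(); w,x,y,z=o["tool_rot"]; return np.array(o["eef_pos"]),Ro.from_quat([x,y,z,w]),o
def go(X,th=None,p0=None,th0=None):
    """turn first by az to bring tool y to angle th (deg), then shift in tool axes (mm)"""
    p,R,o=pose(); y=R.apply([0,1,0]); a=np.degrees(np.arctan2(y[1],y[0]))
    if p0 is not None: p,a=np.array(p0),th0
    th=a if th is None else th
    t=np.radians(th); Rn=np.array([[-np.sin(t),np.cos(t),0],[np.cos(t),np.sin(t),0],[0,0,-1]]).T
    # columns x=(−s,c), y=(c,s), z=-1
    Rn=np.column_stack([[-np.sin(t),np.cos(t),0],[np.cos(t),np.sin(t),0],[0,0,-1]])
    d=Rn.T@(np.array(X)-p)*1000
    print("theta",round(a,1),"az",round(-(th-a),1),"shift",d.round(1),"tilt",R.apply([0,0,1]).round(3))
E
python3 - <<'E'
from h import *
m,_=tri((246.5,162.75),(325.75,239.75)); q,_=tri((248,138.75),(328,257.25)); print(m,q,"delta",q-m)
# base corners, plane z~0.01
def at(u,v,z):
    lo=deproj("top",u,v,.9);hi=deproj("top",u,v,1.1);s=(z-lo[2])/(hi[2]-lo[2]);return lo+s*(hi-lo)
g=lambda u,v,z:at(220+u/4,85+v/4,z)
for a,b,z in(((88,487),(40,75),.008),((372,448),(310,40),.008),((100,408),(73,160),.046),((146,405),(116,155),.046)):
    d=g(*b,z)-g(*a,z);print("yaw",np.degrees(np.arctan2(d[1],d[0])),np.linalg.norm(d))
y=np.radians(7);print("along",(q-m)[:2]@[np.cos(y),np.sin(y)])
# tray corners
t=lambda u,v:at(u*.7,v*.7,.03)[:2].round(3)
print("wood",[t(*c) for c in((158,325),(243,320),(246,431),(162,435))])
print("blue",[t(*c) for c in((571,318),(658,304),(679,414),(590,427))])
go([.449,-.004,.10],79)
go([.449,-.004,.003],79,[.449,-.004,.10],79)
E
```

```text
[0.68935143 0.08529944 0.04715047] [0.74296305 0.08347158 0.04656789] delta [ 0.05361161 -0.00182786 -0.00058258]
yaw 7.677944396119603 0.23901640881174152
yaw 8.810281417781976 0.23733226104788693
yaw 7.187634467295792 0.1388703616915008
yaw 7.67470665301882 0.1401090206274712
along 0.0529892415650346
wood [array([0.546, 0.384]), array([0.555, 0.252]), array([0.387, 0.242]), array([0.379, 0.37 ])]
blue [array([ 0.563, -0.249]), array([ 0.585, -0.381]), array([ 0.42 , -0.408]), array([ 0.399, -0.275])]
theta 66.3 az -12.7 shift [-293.8 -576.3  107.4] tilt [-0.001 -0.002 -1.   ]
theta 79 az 0 shift [ 0.  0. 97.] tilt [-0.001 -0.002 -1.   ]
```

```bash
python3 -m crank '[{"jaw":100,"az":-6.35},{"az":-6.35,"x":-10,"y":-20},{"x":-30,"y":-56,"z":8},{"x":-30,"y":-56,"z":10},{"x":-30,"y":-56,"z":10},{"x":-30,"y":-56,"z":10},{"x":-30,"y":-56,"z":10},{"x":-30,"y":-56,"z":10},{"x":-30,"y":-56,"z":10},{"x":-30,"y":-56,"z":10},{"x":-30,"y":-56,"z":10},{"x":-14,"y":-52,"z":10}]' 60; python3 -c "
from h import *
go([.449,-.004,.003],79)"
```

```text
theta 66.3 az -12.7 shift [-293.8 -576.3  204.4] tilt [-0.001 -0.002 -1.   ]schema error: expected keys jaw, x, y, z, ax, ay, az
```

Every row needs all keys.

```bash
python3 -m crank '[{"jaw":100,"x":0,"y":0,"z":0,"ax":0,"ay":0,"az":-6.35},{"jaw":100,"x":-10,"y":-20,"z":0,"ax":0,"ay":0,"az":-6.35},{"jaw":100,"x":-30,"y":-56,"z":8,"ax":0,"ay":0,"az":0},{"jaw":100,"x":-30,"y":-56,"z":10,"ax":0,"ay":0,"az":0},{"jaw":100,"x":-30,"y":-56,"z":10,"ax":0,"ay":0,"az":0},{"jaw":100,"x":-30,"y":-56,"z":10,"ax":0,"ay":0,"az":0},{"jaw":100,"x":-30,"y":-56,"z":10,"ax":0,"ay":0,"az":0},{"jaw":100,"x":-30,"y":-56,"z":10,"ax":0,"ay":0,"az":0},{"jaw":100,"x":-30,"y":-56,"z":10,"ax":0,"ay":0,"az":0},{"jaw":100,"x":-30,"y":-56,"z":10,"ax":0,"ay":0,"az":0},{"jaw":100,"x":-30,"y":-56,"z":10,"ax":0,"ay":0,"az":0},{"jaw":100,"x":-14,"y":-52,"z":10,"ax":0,"ay":0,"az":0}]' 60; python3 -c "
from h import *
go([.449,-.004,.003],79)"
```

```text
t: 1.6
eef_pos: [0.4438, 0.0093, 0.1126]
tool_rot: [0.001, 0.096, 0.995, -0.0]
contact_force: [1.2, -0.6, -0.1]
gripper_width: 0.997
theta 79.0 az -0.0 shift [ -7.7 -12.1 109.6] tilt [ 0.001 -0.    -1.   ]
```

```bash
python3 -m crank '[{"jaw":100,"x":0,"y":0,"z":20,"ax":0,"ay":0,"az":0},{"jaw":100,"x":0,"y":0,"z":20,"ax":0,"ay":0,"az":0},{"jaw":100,"x":0,"y":0,"z":0,"ax":0,"ay":0,"az":0},{"jaw":100,"x":0,"y":0,"z":0,"ax":0,"ay":0,"az":0}]'
python3 - <<'E'
from h import *
go([.449,-.004,.003],79)
p,d=eyes.read_camera("top");q,_=eyes.read_camera("scene")
f=lambda a:cv2.resize(a[:,:,::-1],(400,400),interpolation=cv2.INTER_CUBIC)
cv2.imwrite("pics/g1.png",np.hstack([f(p[220:300,250:330]),f(q[140:220,240:320])]))
E
```

```text
t: 2.1
eef_pos: [0.4431, 0.0117, 0.0732]
tool_rot: [0.0, 0.095, 0.995, 0.0]
contact_force: [-0.8, -0.2, -0.7]
gripper_width: 1.004
theta 79.1 az 0.1 shift [ -8.8 -14.3  70.2] tilt [ 0.  0. -1.]
```

View pics/g1.png

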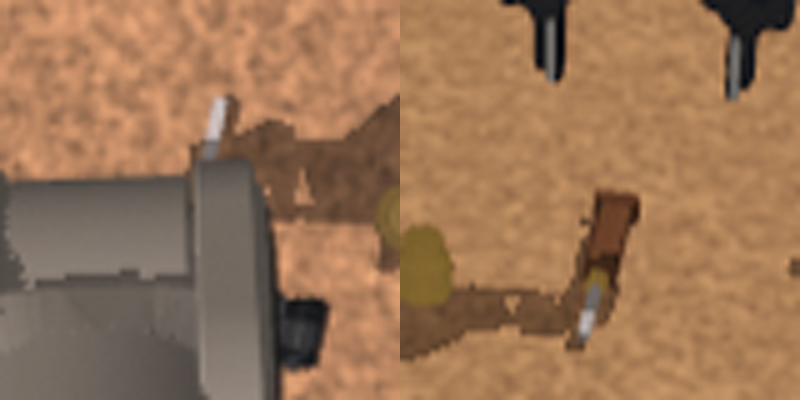

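The crops show the open fingers above and behind the handle, centred a little to its left. The remaining shift is about (-9,-14,70) mm. I'll descend and close.

```bash
python3 -m crank '[{"jaw":100,"x":-9,"y":-14,"z":10,"ax":0,"ay":0,"az":0},{"jaw":100,"x":0,"y":0,"z":25,"ax":0,"ay":0,"az":0},{"jaw":100,"x":0,"y":0,"z":20,"ax":0,"ay":0,"az":0},{"jaw":100,"x":0,"y":0,"z":12,"ax":0,"ay":0,"az":0},{"jaw":100,"x":0,"y":0,"z":3,"ax":0,"ay":0,"az":0},{"jaw":0,"x":0,"y":0,"z":0,"ax":0,"ay":0,"az":0},{"jaw":0,"x":0,"y":0,"z":0,"ax":0,"ay":0,"az":0},{"jaw":0,"x":0,"y":0,"z":0,"ax":0,"ay":0,"az":0},{"jaw":0,"x":0,"y":0,"z":0,"ax":0,"ay":0,"az":0},{"jaw":0,"x":0,"y":0,"z":0,"ax":0,"ay":0,"az":0},{"jaw":0,"x":0,"y":0,"z":0,"ax":0,"ay":0,"az":0}]' 60
python3 - <<'E'
from h import *
go([.449,-.004,.003])
go([.447,.312,.07],90)
go([.447,.312,.014],90,[.447,.312,.07],90)
E
```

```text
t: 3.58
eef_pos: [0.449, -0.0039, 0.0027]
tool_rot: [-0.0, 0.095, 0.995, -0.0]
contact_force: [0.4, -0.0, 0.8]
gripper_width: -0.002
theta 79.0 az -0.0 shift [ 0.  -0.1 -0.3] tilt [-0.  0. -1.]
theta 79.0 az -11.0 shift [  2.  315.9 -67.3] tilt [-0.  0. -1.]
theta 90 az 0 shift [ 0.  0. 56.] tilt [-0.  0. -1.]
```

The fingers closed empty. I'll lift and look.

Run:
```python
from h import *
p,d=eyes.read_camera("top");q,_=eyes.read_camera("scene")
f=lambda a:cv2.resize(a[:,:,::-1],(400,400),interpolation=cv2.INTER_CUBIC)
cv2.imwrite("pics/g2.png",np.hstack([f(p[220:300,240:320]),f(q[140:220,240:320])]))
print(proj("scene",[.449,-.004,.003])-[240,140], proj("scene",[.449,-.004,.022])-[240,140],proj("top",[.449,-.004,.018])-[240,220])
```

```text
[41.49100123 50.69392341] [41.59356076 45.07200043] [46.29668671 53.8548297 ]
```

View pics/g2.png

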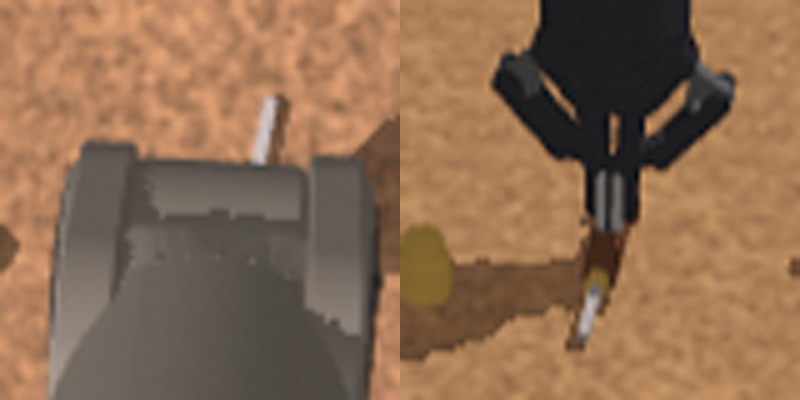

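The fingers have shut just above the handle: their tips appear near z≈20 mm instead of 3 mm. I'll check against depth from the camera.

Run:
```python
from h import *
q,d=eyes.read_camera("scene");c=cloud("scene",d)
for r in range(170,194,2): print(r,[tuple(c[r,u].round(3)) for u in (279,281,283)],q[r,281])
p,d2=eyes.read_camera("top");c2=cloud("top",d2)
print(c[200:206,270:274].reshape(-1,3).mean(0), c2[230,262])
print({k:np.round(v,3).tolist() for k,v in readout.get_obs().items()})
```

```text
170 [(np.float64(0.459), np.float64(-0.012), np.float64(0.078)), (np.float64(0.454), np.float64(-0.006), np.float64(0.074)), (np.float64(0.46), np.float64(-0.002), np.float64(0.079))] [24 25 28]
172 [(np.float64(0.46), np.float64(-0.012), np.float64(0.073)), (np.float64(0.454), np.float64(-0.006), np.float64(0.068)), (np.float64(0.464), np.float64(-0.002), np.float64(0.075))] [27 28 30]
174 [(np.float64(0.458), np.float64(-0.012), np.float64(0.065)), (np.float64(0.454), np.float64(-0.006), np.float64(0.062)), (np.float64(0.459), np.float64(-0.001), np.float64(0.065))] [38 36 36]
176 [(np.float64(0.458), np.float64(-0.012), np.float64(0.058)), (np.float64(0.459), np.float64(-0.006), np.float64(0.059)), (np.float64(0.463), np.float64(-0.001), np.float64(0.062))] [44 43 42]
178 [(np.float64(0.456), np.float64(-0.011), np.float64(0.05)), (np.float64(0.46), np.float64(-0.006), np.float64(0.054)), (np.float64(0.463), np.float64(-0.001), np.float64(0.055))] [43 41 41]
180 [(np.float64(0.458), np.float64(-0.012), np.float64(0.046)), (np.float64(0.459), np.float64(-0.006), np.float64(0.046)),
[... 994 characters left out ...]
, np.float64(-0.001), np.float64(0.018))] [62 39 24]
192 [(np.float64(0.48), np.float64(-0.012), np.float64(0.022)), (np.float64(0.476), np.float64(-0.007), np.float64(0.019)), (np.float64(0.468), np.float64(-0.001), np.float64(0.013))] [65 41 28]
[ 0.49804051 -0.03200841  0.00177468] [ 0.54549569  0.05171706 -0.00082432]
{'t': 3.775, 'q': [-0.287, 0.454, 0.188, 2.243, -0.187, 0.458, 1.43], 'joint_vel': [-0.001, -0.0, -0.001, 0.001, -0.0, -0.0, -0.0], 'joint_torque': [-0.001, -42.802, 3.227, -13.663, 0.006, 0.001, 0.0], 'eef_pos': [0.449, -0.004, 0.003], 'tool_rot': [-0.0, 0.095, 0.995, 0.0], 'contact_force': [-0.245, 0.466, 1.098], 'torque': [-0.008, -0.035, -0.013], 'gripper_width': 0.003}
```

The depth says the finger tips stand around z≈30 mm although the TCP reads 3 mm, so the true tips are some 27 mm higher than reported. I'll open, step down 15 mm, and measure the tip height again before going on.

```bash
python3 -m crank '[{"jaw":100,"x":0,"y":0,"z":0,"ax":0,"ay":0,"az":0},{"jaw":100,"x":0,"y":0,"z":0,"ax":0,"ay":0,"az":0},{"jaw":100,"x":0,"y":0,"z":0,"ax":0,"ay":0,"az":0},{"jaw":100,"x":0,"y":0,"z":0,"ax":0,"ay":0,"az":0},{"jaw":100,"x":0,"y":0,"z":8,"ax":0,"ay":0,"az":0},{"jaw":100,"x":0,"y":0,"z":7,"ax":0,"ay":0,"az":0},{"jaw":100,"x":0,"y":0,"z":0,"ax":0,"ay":0,"az":0}]'
python3 - <<'E'
from h import *
q,d=eyes.read_camera("scene");c=cloud("scene",d)
m=(abs(c[...,0]-.455)<.025)&(abs(abs(c[...,1]+.004)-.045)<.03)&(c[...,2]>.008)&(c[...,2]<.1)
for s in(-1,1):
    p=c[m&(np.sign(c[...,1]+.004)==s)]; z=p[:,2]; print(s,len(p),np.sort(z)[:8].round(3),p[z<np.sort(z)[5]+.01].mean(0).round(3))
cv2.imwrite("pics/g3.png",cv2.resize(q[120:220,220:340,::-1],(720,600),interpolation=cv2.INTER_CUBIC))
E
```

```text
t: 4.65
eef_pos: [0.4484, -0.004, -0.013]
tool_rot: [-0.001, 0.095, 0.995, -0.0]
contact_force: [0.5, 0.3, 0.1]
gripper_width: 1.002
-1 226 [0.028 0.029 0.029 0.03  0.032 0.032 0.034 0.034] [ 0.448 -0.051  0.036]
1 249 [0.022 0.029 0.03  0.032 0.034 0.034 0.035 0.036] [0.466 0.043 0.037]
```

View pics/g3.png

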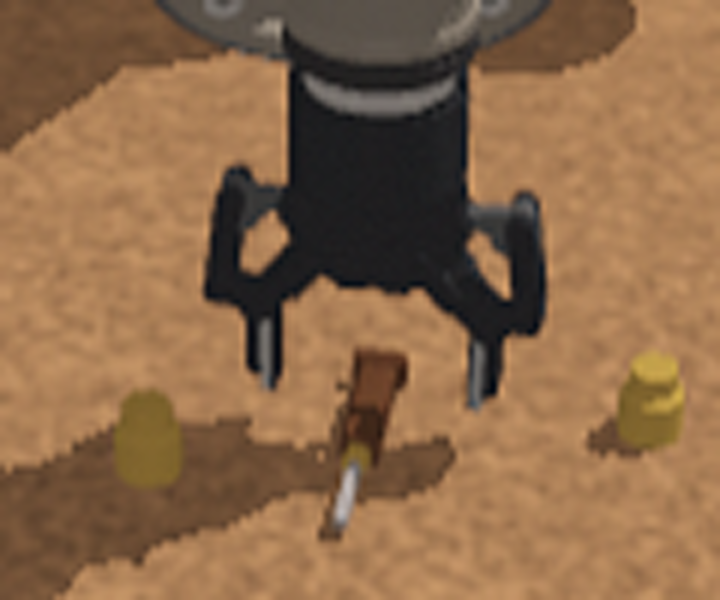

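The tips are at z≈29 mm open with the TCP reading -13 mm, which confirms a readout offset of about +28 mm in z. In x and y it agrees. I'll go 11 mm lower and close.

```bash
python3 -m crank '[{"jaw":100,"x":0,"y":0,"z":6,"ax":0,"ay":0,"az":0},{"jaw":100,"x":0,"y":0,"z":5,"ax":0,"ay":0,"az":0},{"jaw":0,"x":0,"y":0,"z":0,"ax":0,"ay":0,"az":0},{"jaw":0,"x":0,"y":0,"z":0,"ax":0,"ay":0,"az":0},{"jaw":0,"x":0,"y":0,"z":0,"ax":0,"ay":0,"az":0},{"jaw":0,"x":0,"y":0,"z":0,"ax":0,"ay":0,"az":0},{"jaw":0,"x":0,"y":0,"z":0,"ax":0,"ay":0,"az":0}]' 60
python3 - <<'E'
from h import *
go([.447,.312,.05],90)
E
```

```text
t: 5.58
eef_pos: [0.4497, -0.0039, -0.0225]
tool_rot: [0.001, 0.096, 0.995, 0.0]
contact_force: [-1.5, -0.7, 9.4]
gripper_width: 0.195
theta 79.0 az -11.0 shift [  2.7 315.9 -72.5] tilt [ 0.001  0.    -1.   ]
```

Gripped (opening 0.195). Lifting and carrying to the wooden tray.

```bash
python3 -m crank '[{"jaw":0,"x":0,"y":0,"z":-15,"ax":0,"ay":0,"az":0},{"jaw":0,"x":0,"y":0,"z":-30,"ax":0,"ay":0,"az":0},{"jaw":0,"x":0,"y":0,"z":-30,"ax":0,"ay":0,"az":-5.5},{"jaw":0,"x":0,"y":0,"z":0,"ax":0,"ay":0,"az":-5.5},{"jaw":0,"x":0,"y":40,"z":0,"ax":0,"ay":0,"az":0},{"jaw":0,"x":0,"y":50,"z":0,"ax":0,"ay":0,"az":0},{"jaw":0,"x":0,"y":50,"z":0,"ax":0,"ay":0,"az":0},{"jaw":0,"x":0,"y":50,"z":0,"ax":0,"ay":0,"az":0},{"jaw":0,"x":0,"y":50,"z":0,"ax":0,"ay":0,"az":0},{"jaw":0,"x":0,"y":45,"z":0,"ax":0,"ay":0,"az":0},{"jaw":0,"x":3,"y":30,"z":0,"ax":0,"ay":0,"az":0},{"jaw":0,"x":0,"y":0,"z":0,"ax":0,"ay":0,"az":0}]'
python3 - <<'E'
from h import *
go([.447,.312,-.012],90)
E
```

```text
t: 7.08
eef_pos: [0.445, 0.3143, 0.0525]
tool_rot: [0.0, -0.003, 1.0, 0.001]
contact_force: [0.5, -0.1, -1.0]
gripper_width: 0.198
theta 90.3 az 0.3 shift [-2.  -2.3 64.5] tilt [ 0.     0.002 -1.   ]
```

```bash
python3 -m crank '[{"jaw":0,"x":-1,"y":-2,"z":25,"ax":0,"ay":0,"az":0},{"jaw":0,"x":0,"y":0,"z":25,"ax":0,"ay":0,"az":0},{"jaw":0,"x":0,"y":0,"z":10,"ax":0,"ay":0,"az":0},{"jaw":0,"x":0,"y":0,"z":5,"ax":0,"ay":0,"az":0},{"jaw":45,"x":0,"y":0,"z":0,"ax":0,"ay":0,"az":0},{"jaw":45,"x":0,"y":0,"z":0,"ax":0,"ay":0,"az":0},{"jaw":45,"x":0,"y":0,"z":0,"ax":0,"ay":0,"az":0},{"jaw":45,"x":0,"y":0,"z":-20,"ax":0,"ay":0,"az":0},{"jaw":45,"x":0,"y":0,"z":-40,"ax":0,"ay":0,"az":0},{"jaw":100,"x":0,"y":0,"z":-15,"ax":0,"ay":0,"az":0},{"jaw":100,"x":0,"y":-30,"z":0,"ax":0,"ay":0,"az":0},{"jaw":100,"x":0,"y":-40,"z":0,"ax":0,"ay":0,"az":0}]'
python3 - <<'E'
from h import *
q,d=eyes.read_camera("scene");c=cloud("scene",d)
m=(abs(c[...,0]-.467)<.065)&(abs(c[...,1]-.312)<.045)&(c[...,2]>.012)&(c[...,2]<.04);print(c[m].mean(0).round(3),m.sum())
cv2.imwrite("pics/w.png",cv2.resize(q[150:230,360:460,::-1],(500,400)))
go([.452,.1215,.05],90)
E
```

```text
t: 8.57
eef_pos: [0.4468, 0.2394, 0.0619]
tool_rot: [0.0, -0.002, 1.0, 0.0]
contact_force: [0.3, 0.3, -0.5]
gripper_width: 0.994
[0.456 0.306 0.021] 188
theta 89.8 az -0.2 shift [  -5.7 -110.2   11.3] tilt [-0.002 -0.004 -1.   ]
```

The graver shows up in the wooden tray at (0.456,0.306). Next is collet A.

```bash
python3 -m crank '[{"jaw":100,"x":-5,"y":-40,"z":0,"ax":0,"ay":0,"az":0},{"jaw":100,"x":0,"y":-45,"z":5,"ax":0,"ay":0,"az":0},{"jaw":100,"x":0,"y":-28,"z":5,"ax":0,"ay":0,"az":0},{"jaw":100,"x":0,"y":0,"z":0,"ax":0,"ay":0,"az":0},{"jaw":100,"x":0,"y":0,"z":0,"ax":0,"ay":0,"az":0}]'
python3 - <<'E'
from h import *
go([.452,.1215,-.018])
E
```

```text
t: 9.25
eef_pos: [0.4521, 0.1271, 0.0518]
tool_rot: [0.0, -0.001, 1.0, 0.0]
contact_force: [0.4, 0.3, 0.5]
gripper_width: 0.999
theta 90.1 az -0.0 shift [ 0.1 -5.6 69.8] tilt [ 0.     0.001 -1.   ]
```

```bash
python3 -m crank '[{"jaw":100,"x":0,"y":-5.6,"z":20,"ax":0,"ay":0,"az":0},{"jaw":100,"x":0,"y":0,"z":25,"ax":0,"ay":0,"az":0},{"jaw":100,"x":0,"y":0,"z":17,"ax":0,"ay":0,"az":0},{"jaw":100,"x":0,"y":0,"z":8,"ax":0,"ay":0,"az":0},{"jaw":0,"x":0,"y":0,"z":0,"ax":0,"ay":0,"az":0},{"jaw":0,"x":0,"y":0,"z":0,"ax":0,"ay":0,"az":0},{"jaw":0,"x":0,"y":0,"z":0,"ax":0,"ay":0,"az":0},{"jaw":0,"x":0,"y":0,"z":0,"ax":0,"ay":0,"az":0},{"jaw":0,"x":0,"y":0,"z":-15,"ax":0,"ay":0,"az":0},{"jaw":0,"x":0,"y":0,"z":-30,"ax":0,"ay":0,"az":0},{"jaw":0,"x":0,"y":0,"z":-35,"ax":0,"ay":0,"az":0},{"jaw":0,"x":0,"y":0,"z":0,"ax":0,"ay":0,"az":0}]' 60
python3 - <<'E'
from h import *
go([.530,-.322,.06],90)
E
```

```text
t: 10.75
eef_pos: [0.454, 0.1212, 0.0647]
tool_rot: [0.003, -0.0, 1.0, 0.001]
contact_force: [0.3, 0.9, -1.3]
gripper_width: 0.328
theta 90.0 az 0.0 shift [ -76.  -443.2    4.7] tilt [ 0.005  0.002 -1.   ]
```

```bash
python3 -m crank '[{"jaw":0,"x":-8,"y":-35,"z":0,"ax":0,"ay":0,"az":0},{"jaw":0,"x":-8,"y":-45,"z":0,"ax":0,"ay":0,"az":0},{"jaw":0,"x":-8,"y":-45,"z":0,"ax":0,"ay":0,"az":0},{"jaw":0,"x":-8,"y":-45,"z":0,"ax":0,"ay":0,"az":0},{"jaw":0,"x":-8,"y":-45,"z":0,"ax":0,"ay":0,"az":0},{"jaw":0,"x":-8,"y":-45,"z":0,"ax":0,"ay":0,"az":0},{"jaw":0,"x":-8,"y":-45,"z":0,"ax":0,"ay":0,"az":0},{"jaw":0,"x":-8,"y":-45,"z":0,"ax":0,"ay":0,"az":0},{"jaw":0,"x":-8,"y":-45,"z":0,"ax":0,"ay":0,"az":0},{"jaw":0,"x":-4,"y":-38,"z":0,"ax":0,"ay":0,"az":0},{"jaw":0,"x":0,"y":-10,"z":0,"ax":0,"ay":0,"az":0},{"jaw":0,"x":0,"y":0,"z":0,"ax":0,"ay":0,"az":0}]' 60
python3 - <<'E'
from h import *
go([.530,-.322,-.010]);print(pose()[2]["q"])
E
```

```text
t: 12.25
eef_pos: [0.5275, -0.3223, 0.0611]
tool_rot: [-0.001, 0.0, 1.0, 0.0]
contact_force: [-0.6, 1.0, -1.6]
gripper_width: 0.322
theta 90.0 az -0.0 shift [-2.5  0.3 71.1] tilt [-0.001  0.001 -1.   ]
[ 0.27833642  0.56254832  0.22864344  1.82487685 -0.17382141  0.77502801
  2.16831791]
```

```bash
python3 -m crank '[{"jaw":0,"x":0,"y":0,"z":25,"ax":0,"ay":0,"az":0},{"jaw":0,"x":0,"y":0,"z":25,"ax":0,"ay":0,"az":0},{"jaw":0,"x":0,"y":0,"z":14,"ax":0,"ay":0,"az":0},{"jaw":0,"x":0,"y":0,"z":7,"ax":0,"ay":0,"az":0},{"jaw":60,"x":0,"y":0,"z":0,"ax":0,"ay":0,"az":0},{"jaw":60,"x":0,"y":0,"z":0,"ax":0,"ay":0,"az":0},{"jaw":60,"x":0,"y":0,"z":0,"ax":0,"ay":0,"az":0},{"jaw":60,"x":0,"y":0,"z":-20,"ax":0,"ay":0,"az":0},{"jaw":60,"x":0,"y":0,"z":-40,"ax":0,"ay":0,"az":0},{"jaw":100,"x":12,"y":40,"z":-10,"ax":0,"ay":0,"az":0},{"jaw":100,"x":12,"y":45,"z":0,"ax":0,"ay":0,"az":0},{"jaw":100,"x":12,"y":45,"z":0,"ax":0,"ay":0,"az":0}]' 60; python3 -m crank '[{"jaw":100,"x":12,"y":45,"z":0,"ax":0,"ay":0,"az":0},{"jaw":100,"x":4,"y":40,"z":0,"ax":0,"ay":0,"az":0},{"jaw":100,"x":0,"y":4,"z":0,"ax":0,"ay":0,"az":0},{"jaw":100,"x":0,"y":0,"z":0,"ax":0,"ay":0,"az":0}]'
python3 - <<'E'
from h import *
go([.476,-.103,-.018])
q,d=eyes.read_camera("scene");c=cloud("scene",d)
m=(abs(c[...,0]-.492)<.06)&(abs(c[...,1]+.328)<.045)&(c[...,2]>.012)&(c[...,2]<.06);print(c[m].mean(0).round(3),c[m].max(0).round(3),m.sum())
E
```

```text
t: 13.75
eef_pos: [0.4926, -0.1915, 0.0626]
tool_rot: [0.001, -0.0, 1.0, -0.0]
contact_force: [0.6, -0.2, 0.6]
gripper_width: 0.999
t: 14.25
eef_pos: [0.4769, -0.1039, 0.0618]
tool_rot: [0.001, -0.001, 1.0, -0.0]
contact_force: [0.1, -1.3, -0.2]
gripper_width: 0.992
theta 90.1 az -0.0 shift [ 0.9  0.9 79.8] tilt [ 0.002 -0.    -1.   ]
[ 0.533 -0.318  0.031] [ 0.542 -0.306  0.046] 156
```

Collet A stands in the blue tray. Now collet B.

```bash
python3 -m crank '[{"jaw":100,"x":1,"y":1,"z":25,"ax":0,"ay":0,"az":0},{"jaw":100,"x":0,"y":0,"z":28,"ax":0,"ay":0,"az":0},{"jaw":100,"x":0,"y":0,"z":19,"ax":0,"ay":0,"az":0},{"jaw":100,"x":0,"y":0,"z":8,"ax":0,"ay":0,"az":0},{"jaw":0,"x":0,"y":0,"z":0,"ax":0,"ay":0,"az":0},{"jaw":0,"x":0,"y":0,"z":0,"ax":0,"ay":0,"az":0},{"jaw":0,"x":0,"y":0,"z":0,"ax":0,"ay":0,"az":0},{"jaw":0,"x":0,"y":0,"z":0,"ax":0,"ay":0,"az":0},{"jaw":0,"x":0,"y":0,"z":-15,"ax":0,"ay":0,"az":0},{"jaw":0,"x":0,"y":0,"z":-30,"ax":0,"ay":0,"az":0},{"jaw":0,"x":0,"y":0,"z":-35,"ax":0,"ay":0,"az":0},{"jaw":0,"x":0,"y":0,"z":0,"ax":0,"ay":0,"az":0}]' 60
python3 - <<'E'
from h import *
go([.450,-.335,.06],90)
E
```

```text
t: 15.8
eef_pos: [0.4772, -0.1026, 0.0636]
tool_rot: [0.003, -0.0, 1.0, -0.0]
contact_force: [0.2, -0.9, -1.6]
gripper_width: 0.327
theta 90.0 az 0.0 shift [  27.2 -232.4    3.6] tilt [ 0.006 -0.    -1.   ]
```

```bash
python3 -m crank '[{"jaw":0,"x":5,"y":-35,"z":0,"ax":0,"ay":0,"az":0},{"jaw":0,"x":5,"y":-45,"z":0,"ax":0,"ay":0,"az":0},{"jaw":0,"x":5,"y":-45,"z":0,"ax":0,"ay":0,"az":0},{"jaw":0,"x":5,"y":-45,"z":0,"ax":0,"ay":0,"az":0},{"jaw":0,"x":5,"y":-40,"z":0,"ax":0,"ay":0,"az":0},{"jaw":0,"x":2,"y":-22,"z":0,"ax":0,"ay":0,"az":0},{"jaw":0,"x":0,"y":0,"z":0,"ax":0,"ay":0,"az":0},{"jaw":0,"x":0,"y":0,"z":0,"ax":0,"ay":0,"az":0}]' 60
python3 - <<'E'
from h import *
go([.450,-.335,-.010]);
E
```

```text
t: 16.8
eef_pos: [0.4481, -0.333, 0.0601]
tool_rot: [-0.001, -0.001, 1.0, 0.001]
contact_force: [0.4, -0.2, -0.8]
gripper_width: 0.323
theta 90.1 az -0.0 shift [-1.9 -2.  70.1] tilt [-0.001  0.001 -1.   ]
```

```bash
python3 -m crank '[{"jaw":0,"x":-2,"y":-2,"z":25,"ax":0,"ay":0,"az":0},{"jaw":0,"x":0,"y":0,"z":25,"ax":0,"ay":0,"az":0},{"jaw":0,"x":0,"y":0,"z":13,"ax":0,"ay":0,"az":0},{"jaw":0,"x":0,"y":0,"z":7,"ax":0,"ay":0,"az":0},{"jaw":60,"x":0,"y":0,"z":0,"ax":0,"ay":0,"az":0},{"jaw":60,"x":0,"y":0,"z":0,"ax":0,"ay":0,"az":0},{"jaw":60,"x":0,"y":0,"z":0,"ax":0,"ay":0,"az":0},{"jaw":60,"x":0,"y":0,"z":-20,"ax":0,"ay":0,"az":0},{"jaw":60,"x":0,"y":0,"z":-40,"ax":0,"ay":0,"az":0},{"jaw":60,"x":0,"y":0,"z":-50,"ax":0,"ay":0,"az":0},{"jaw":60,"x":0,"y":40,"z":-30,"ax":0,"ay":0,"az":0},{"jaw":60,"x":0,"y":40,"z":0,"ax":0,"ay":0,"az":0}]' 60
python3 - <<'E'
from h import *
# handle now: pointer (.743,.0835) ; handle pose via depth
q,d=eyes.read_camera("scene");c=cloud("scene",d)
p,d2=eyes.read_camera("top");c2=cloud("top",d2)
for n,cc,im in(("scene",c,q),("top",c2,p)):
    m=(abs(cc[...,0]-.745)<.03)&(abs(cc[...,1]-.026)<.05)&(cc[...,2]>.062)&(cc[...,2]<.115)
    x=cc[m];print(n,len(x),x.min(0).round(3),x.max(0).round(3),x.mean(0).round(3))
    t=x[x[:,2]>.095];print(" top",len(t),t.mean(0).round(3),cv2.minAreaRect(t[:,:2].astype(np.float32)*1000) if len(t)>3 else "")
cv2.imwrite("pics/s2.png",cv2.resize(q[::,:,::-1],(800,600)))
go([.744,.02,.17],7.7)
E
```

```text
t: 18.3
eef_pos: [0.4521, -0.2569, 0.1338]
tool_rot: [0.003, 0.0, 1.0, -0.001]
contact_force: [0.6, 1.0, 0.1]
gripper_width: 0.601
scene 408 [0.744 0.003 0.062] [0.765 0.048 0.106] [0.758 0.025 0.088]
 top 165 [0.756 0.025 0.102] ((753.5421752929688, 24.865009307861328), (17.039897918701172, 42.875030517578125), 7.000533580780029)
top 237 [0.74  0.005 0.062] [0.76  0.047 0.108] [0.748 0.026 0.093]
 top 160 [0.75  0.026 0.1  ] ((751.3374633789062, 25.696971893310547), (16.303152084350586, 43.15046691894531), 6.893230438232422)
theta 90.4 az 82.7 shift [230.4 326.7 -38.4] tilt [ 0.001  0.002 -1.   ]
```

View pics/s2.png

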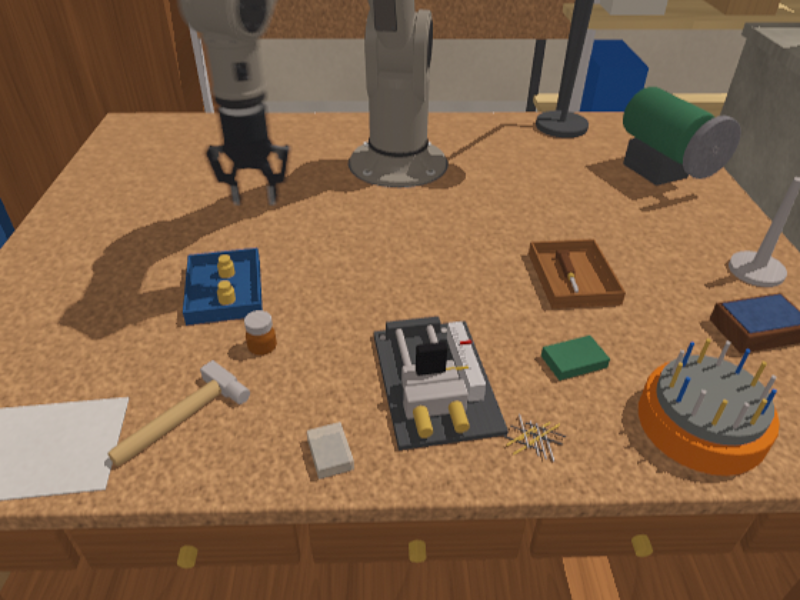

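The picture shows both collets standing in the blue tray (225,266) and (226,293), the graver in the wooden tray (567,270), the jaw shut, and the jar and stone untouched. The handle centre is (0.752,0.025) and the vice yaw 7°. Turning and lifting for the jaw.

```bash
python3 -m crank '[{"jaw":100,"x":0,"y":0,"z":-10,"ax":0,"ay":0,"az":10.5},{"jaw":100,"x":0,"y":0,"z":-10,"ax":0,"ay":0,"az":10.5},{"jaw":100,"x":0,"y":0,"z":-10,"ax":0,"ay":0,"az":10.5},{"jaw":100,"x":0,"y":0,"z":-6,"ax":0,"ay":0,"az":10.5},{"jaw":100,"x":0,"y":0,"z":0,"ax":0,"ay":0,"az":10.5},{"jaw":100,"x":0,"y":0,"z":0,"ax":0,"ay":0,"az":10.5},{"jaw":100,"x":0,"y":0,"z":0,"ax":0,"ay":0,"az":10.5},{"jaw":100,"x":0,"y":0,"z":0,"ax":0,"ay":0,"az":10},{"jaw":100,"x":0,"y":0,"z":0,"ax":0,"ay":0,"az":0}]' 80
python3 - <<'E'
from h import *
go([.752,.025,.13],7.0)
E
```

```text
t: 19.52
eef_pos: [0.4502, -0.257, 0.1669]
tool_rot: [0.0, 0.665, 0.747, -0.0]
contact_force: [-0.3, 0.4, 0.3]
gripper_width: 1.004
theta 6.6 az -0.4 shift [243.1 333.9  36.9] tilt [ 0. -0. -1.]
```

```bash
python3 -m crank '[{"jaw":100,"x":23,"y":32,"z":0,"ax":0,"ay":0,"az":-0.4},{"jaw":100,"x":28,"y":38,"z":0,"ax":0,"ay":0,"az":0},{"jaw":100,"x":28,"y":38,"z":0,"ax":0,"ay":0,"az":0},{"jaw":100,"x":28,"y":38,"z":0,"ax":0,"ay":0,"az":0},{"jaw":100,"x":28,"y":38,"z":0,"ax":0,"ay":0,"az":0},{"jaw":100,"x":28,"y":38,"z":0,"ax":0,"ay":0,"az":0},{"jaw":100,"x":28,"y":38,"z":0,"ax":0,"ay":0,"az":0},{"jaw":100,"x":28,"y":38,"z":0,"ax":0,"ay":0,"az":0},{"jaw":100,"x":24,"y":36,"z":0,"ax":0,"ay":0,"az":0},{"jaw":100,"x":0,"y":0,"z":0,"ax":0,"ay":0,"az":0},{"jaw":100,"x":0,"y":0,"z":0,"ax":0,"ay":0,"az":0}]'
python3 - <<'E'
from h import *
go([.752,.025,.042],7.0)
q,d=eyes.read_camera("scene");c=cloud("scene",d)
m=(c[...,2]>.12)&(c[...,2]<.25)&(abs(c[...,0]-.75)<.08)&(abs(c[...,1]-.025)<.05)
p=c[m];print(p.min(0).round(3),np.sort(p[:,2])[:6].round(3))
E
```

```text
t: 20.9
eef_pos: [0.7522, 0.0237, 0.1663]
tool_rot: [-0.0, 0.662, 0.749, -0.001]
contact_force: [-0.4, -0.5, 0.7]
gripper_width: 1.006
theta 7.0 az 0.0 shift [  1.3  -0.  124.3] tilt [-0.001 -0.001 -1.   ]
[0.705 0.005 0.203] [0.203 0.203 0.204 0.204 0.204 0.205]
```

The open tips are at 0.203 m, which confirms the offset (25 + 13 mm). I'll descend to tips at about 66 mm, close on the handle and check.

```bash
python3 -m crank '[{"jaw":100,"x":1,"y":0,"z":30,"ax":0,"ay":0,"az":0},{"jaw":100,"x":0,"y":0,"z":35,"ax":0,"ay":0,"az":0},{"jaw":100,"x":0,"y":0,"z":30,"ax":0,"ay":0,"az":0},{"jaw":100,"x":0,"y":0,"z":20,"ax":0,"ay":0,"az":0},{"jaw":100,"x":0,"y":0,"z":9,"ax":0,"ay":0,"az":0},{"jaw":0,"x":0,"y":0,"z":0,"ax":0,"ay":0,"az":0},{"jaw":0,"x":0,"y":0,"z":0,"ax":0,"ay":0,"az":0},{"jaw":0,"x":0,"y":0,"z":0,"ax":0,"ay":0,"az":0},{"jaw":0,"x":0,"y":0,"z":0,"ax":0,"ay":0,"az":0},{"jaw":0,"x":0,"y":0,"z":0,"ax":0,"ay":0,"az":0},{"jaw":0,"x":0,"y":0,"z":0,"ax":0,"ay":0,"az":0}]' 80
python3 - <<'E'
from h import *
go([.752,.025,.042])
E
```

```text
t: 22.32
eef_pos: [0.7512, 0.0257, 0.0437]
tool_rot: [-0.001, 0.662, 0.749, -0.001]
contact_force: [-6.7, -0.7, 8.4]
gripper_width: 0.179
theta 7.1 az -0.0 shift [-0.8  0.7  1.7] tilt [-0.003 -0.    -1.   ]
```

```bash
python3 -m crank '[{"jaw":0,"x":0,"y":-2,"z":-1,"ax":0,"ay":0,"az":0},{"jaw":0,"x":0,"y":-5,"z":0,"ax":0,"ay":0,"az":0},{"jaw":0,"x":0,"y":-6,"z":0,"ax":0,"ay":0,"az":0},{"jaw":0,"x":0,"y":-6,"z":0,"ax":0,"ay":0,"az":0},{"jaw":0,"x":0,"y":-6,"z":0,"ax":0,"ay":0,"az":0},{"jaw":0,"x":0,"y":-6,"z":0,"ax":0,"ay":0,"az":0},{"jaw":0,"x":0,"y":-6,"z":0,"ax":0,"ay":0,"az":0},{"jaw":0,"x":0,"y":-6,"z":0,"ax":0,"ay":0,"az":0},{"jaw":0,"x":0,"y":-5,"z":0,"ax":0,"ay":0,"az":0},{"jaw":0,"x":0,"y":-3,"z":0,"ax":0,"ay":0,"az":0},{"jaw":0,"x":0,"y":-2,"z":0,"ax":0,"ay":0,"az":0},{"jaw":0,"x":0,"y":0,"z":0,"ax":0,"ay":0,"az":0}]' 80
python3 - <<'E'
from h import *
go([.752,.025,.042])
q,d=eyes.read_camera("scene");p,_=eyes.read_camera("top")
f=lambda a:cv2.resize(a[:,:,::-1],(400,400),interpolation=cv2.INTER_CUBIC)
cv2.imwrite("pics/j.png",np.hstack([f(q[220:270,295:345]),f(p[130:180,225:275])]))
E
```

```text
t: 23.82
eef_pos: [0.7027, 0.0185, 0.0438]
tool_rot: [0.003, 0.663, 0.749, 0.001]
contact_force: [11.4, -3.7, -9.1]
gripper_width: 0.176
theta 7.0 az -0.0 shift [ 0.4 49.8  1.8] tilt [ 0.006 -0.002 -1.   ]
```

View pics/j.png

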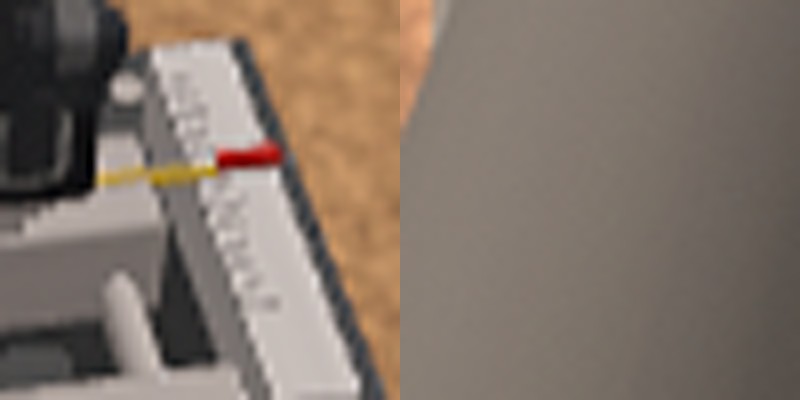

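The pointer tip (216,170 in the crop) stands almost at the inner end of the red mark (218..283, rows 145..170). Computing the remaining offset.

Run:
```python
from h import *
def at(u,v,z,n="scene"):
    a=deproj(n,u,v,.8);b=deproj(n,u,v,1.4);return a+(z-a[2])/(b[2]-a[2])*(b-a)
g=lambda u,v,z:at(295+u/8,220+v/8,z)
y=np.radians(7.2);e=np.array([np.cos(y),np.sin(y)])
ptr=g(212,171,.048); print("ptr",ptr)
for nm,u,v,z in(("topface ctr",250,152,.052),("front-top edge",250,158,.052),("front-bottom",250,168,.046),("mid",250,157,.050)):
    X=g(u,v,z);print(nm,X.round(4),"ptr-mark along",((ptr-X)[:2]@e*1000).round(1))
# predicted image of a centred pointer: red pixel extents
q,d=eyes.read_camera("scene");h=cv2.cvtColor(q,cv2.COLOR_RGB2HSV)
s=(slice(220,270),slice(295,345))
r=((h[...,0]<6)|(h[...,0]>174))&(h[...,1]>150)&(h[...,2]>100);ye=(abs(h[...,0].astype(int)-25)<6)&(h[...,1]>140)&(h[...,2]>120)
c=cloud("scene",d)
for n,m in(("red",r),("yel",ye)):
    k=np.zeros_like(m);k[s]=m[s];v,u=np.nonzero(k);print(n,len(u),u.min(),u.max(),v.min(),v.max(),u.mean(),v.mean(),c[k].mean(0).round(4),c[k].min(0).round(4),c[k].max(0).round(4), "along",(c[k][:,:2]@e).mean().round(4))
```

```text
ptr [0.69523292 0.07576964 0.048     ]
topface ctr [0.692  0.0864 0.052 ] ptr-mark along 1.9
front-top edge [0.6944 0.0862 0.052 ] ptr-mark along -0.5
front-bottom [0.6922 0.0869 0.046 ] ptr-mark along 1.6
mid [0.6919 0.0866 0.05  ] ptr-mark along 1.9
red 17 322 329 238 240 325.6470588235294 239.2941176470588 [0.6914 0.0853 0.0505] [0.6881 0.0766 0.0474] [0.6953 0.0927 0.0535] along 0.6966
yel 16 307 321 241 242 315.125 241.5 [0.6965 0.0614 0.0491] [0.6834 0.0427 0.0349] [0.7013 0.0744 0.0533] along 0.6987
```

The pointer is about 2.5 mm short. I'll pull 2.5 mm more and hold still.

```bash
python3 -m crank '[{"jaw":0,"x":0,"y":-1.3,"z":0,"ax":0,"ay":0,"az":0},{"jaw":0,"x":0,"y":-1.2,"z":0,"ax":0,"ay":0,"az":0},{"jaw":0,"x":0,"y":0,"z":0,"ax":0,"ay":0,"az":0},{"jaw":0,"x":0,"y":0,"z":0,"ax":0,"ay":0,"az":0},{"jaw":0,"x":0,"y":0,"z":0,"ax":0,"ay":0,"az":0},{"jaw":0,"x":0,"y":0,"z":0,"ax":0,"ay":0,"az":0},{"jaw":0,"x":0,"y":0,"z":0,"ax":0,"ay":0,"az":0},{"jaw":0,"x":0,"y":0,"z":0,"ax":0,"ay":0,"az":0},{"jaw":0,"x":0,"y":0,"z":0,"ax":0,"ay":0,"az":0}]' 80
python3 - <<'E'
from h import *
q,d=eyes.read_camera("scene")
a=cv2.resize(q[220:270,295:345,::-1],(500,500),interpolation=cv2.INTER_CUBIC)
b=cv2.resize(q[160:240,120:200,::-1],(250,250)); w=cv2.resize(q[155:235,365:445,::-1],(250,250))
cv2.imwrite("pics/j2.png",np.hstack([a,np.vstack([b,w])]))
E
```

```text
t: 25.1
eef_pos: [0.7004, 0.0181, 0.0438]
tool_rot: [0.003, 0.663, 0.749, 0.001]
contact_force: [11.7, -3.2, -10.1]
gripper_width: 0.177
```

View pics/j2.png

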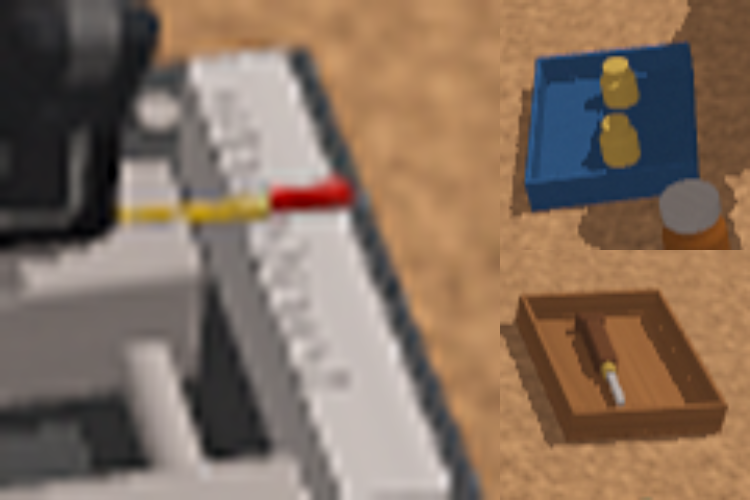

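The pointer at (268,205) now lines up with the middle of the mark's inner end (272,200). The collets and graver lie in their trays. The tool reads a steady 12 N or so along the pull. Handing in.

```bash
python3 -c "
from station import ticket
print(ticket.hand_in())"
```

```text
the job is handed in; nothing more can be done
None
```

The job is done and handed in at about 25 s of the 69 s allowed. The graver is in the wooden tray, both collets stand in the blue tray, and the jaw was then pulled out about 51 mm. The gripper still holds it at the red mark with an 80 N grip.

**Last checks:**
- **Pointer:** in the last enlarged scene view it lines up with the mark, by my estimate within 1–2 mm. This rests on the scene camera alone, because the arm blocked the top view.
- **Hold:** the gripper stands at an opening of 0.177, about the handle's thickness. The tool reads about 12 N horizontally, which fits the spring, and also about -10 N vertically, which I did not look into.
- **Trays, jar and stone:** the last picture shows the graver and collets lying in their trays. The jar and stone looked unmoved when I last viewed the whole scene, before the pull.

**What failed or disagreed:**
- **First grasp missed:** the first grasp on the graver closed empty. By camera depth the finger tips stood about 25–28 mm higher than the reported TCP height, so I corrected all later heights by that.
- **Bench contact:** on the second graver grasp the tips pressed lightly on the bench, with about 9 N.
- **Pull distance:** the first measurement called for about 53 mm. The close view after the pull put the mark at about 51 mm, and I went with the close view.

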